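# Put the little rolling pins away in the upright holder

### The job

First take the honey jar off the wooden holder and stand it upright on the worktop. Then move both little rolling pins from the sloping drainer into the holder, one end-down in each well; how deep a well is cannot be seen and differs, so lower each pin gently until it rests on the bottom and only then let go, neither dropping nor ramming it. Leave the mug, the beaker and the low tin as they are.

Things in the scene. Friction and masses are not known exactly. Their poses are not given: they have to be found in the camera images.
- drainer: Fixed sloping drainer: dark wooden foot plate 150 (its x) x 135 (its y) x 12 mm carrying two steel tubes, 37 mm outside, 31 mm inside, 100 mm long, side by side 76 mm apart along its y (at y = -38 and +38 mm), whose mouths lean 32 degrees (0.56 rad) from vertical toward the drainer's own -x. Mouths about 105 mm above the worktop. Origin: centre of the underside of the foot plate. Stands left or right of the middle, the holder on the other side.
- pin_a_center (a point): Centre of a plain round wooden rolling pin, 170 mm long, 24 mm diameter, about 60 g, ends alike and slightly rounded; its z axis runs along the pin, at the start up and out of the tube. At the start it stands loosely in one drainer tube, leaning with it: the lower 95 mm are in the tube, the upper 75 mm stick out.
- pin_b_center (a point): Centre of the second rolling pin, the same in all respects, in the other tube of the drainer.
- pin_a: The first rolling pin; origin at the centre of its lower end, z along the pin.
- pin_b: The second rolling pin; origin at the centre of its lower end, z along the pin.
- holder: Fixed upright wooden block, 75 (its x) x 150 (its y) x 100 mm high, origin at the centre of its underside, with two vertical round wells of 36 mm diameter, 72 mm apart along its y. The top of each well's bottom pad is somewhere from 15 to 45 mm above the worktop, different in each well and at each start, not measured: it is found by touch.
- well_a (a point): Centre of the mouth of one well, in the holder's top face, 100 mm above the worktop. At its bottom lies a sprung cork pad: about 2 N per mm, 10 mm of travel, then a hard stop. A pin's own weight hardly moves it; a push of 3 to 10 N shows that the pin rests on it.
- well_b (a point): Centre of the mouth of the other well, which has the same kind of pad.
- jar_center (a point): Centre of a honey jar, 63 mm diameter, 94 mm high, with a dark lid, standing at the start upright on top of the holder between the wells and covering part of both. Centre is 47 mm above its underside; z up. There is free worktop between the holder and the drainer, in front of the low tin, about 0.44 m ahead of the robot near its middle line.
- jar: The honey jar; origin at the centre of its underside.
- mug: Bystander: striped mug 84 x 118 x 101 mm on the worktop at the far left; origin at its underside.
- beaker: Bystander: white upturned beaker, 88 mm diameter, 106 mm high, on the far right; origin at its underside.
- tin_low: Bystander: low tin, 86 mm diameter, 40 mm high, in the middle toward the back; origin at its underside.

How it is judged:
By the outcome, as a careful person would: the job done as asked, in the order asked, and still so for the second after the job is handed in, with the robot touching nothing.
It also fails if it takes over 72 s, if anything falls off the work surface, if the arm or the gripper's body presses on something with over 40 N, if the wrist force passes 120 N, or if a joint passes its speed limit or range.

### The arm

A 6-joint arm with a two-finger parallel gripper is mounted at the origin on a cart in front of the work surface, level with it; the furniture and walls round the work are solid. World frame = base frame: x ahead of the robot, y to its left, z up, the work surface at z = 0. Lengths are in m, angles in rad, forces in N, time in s.
With the tool pointing down it reaches from about 0.35 to 0.775 m from the base axis. Payload 5.5 kg.
Tool frame: the origin (TCP) lies at the very end of the fingers, on their centre line; the grasp point (between the pads) lies env.pinch_z behind it (env.pinch_z is the distance from the TCP to the grasp point, in m); z points along the fingers, y is the line along which they close (so a half turn about z gives the same grasp; the last joint's range is limited). The gripper opens to 85 mm and grips with 20 to 120 N. Pads are 22 mm wide; open, the fingers measure 114 mm over their backs; the gripper's body (76 mm by 85 mm) begins 54 mm behind the grasp point. The pads swing forward as they close: fully open they stand 13 mm farther back than shut.
Start: joints at [-1.397, 0.313, 0.046, 1.304, 0, 1.431], TCP at [0.177, -0.547, 0.231] pointing down, gripper open.
Joint ranges: [-2.76, 2.76], [-0.86, 1.69], [-1.03, 1.26], [-2.2, 2.34], [-1.47, 1.5], [-3.14, 3.14]. Speed limits (rad/s): [2.57, 2.57, 3.14, 3.14, 3.14, 3.14].

### API

Orientations are given as a unit quaternion [w, x, y, z].
In Python, from workcell import env, eyes gives the robot as it stands.
- The arm moves only by the shell command python3 -m jog 'ROWS' [FORCE]. ROWS is JSON, one flat list of numbers, 7 for each row, row after row: the shift along the world's x, y, z as a fraction of full scale, then the turn, a rotation vector about the world's x, y, z as a fraction of full scale, then the opening, from -1 (shut) to 1 (fully open), so that 0 is half open. A call has 1 to 12 rows; each row is the pose to reach, as a shift and turn from the pose commanded when the call began, turning the shorter way round; what a row does not reach only later rows make up. Full scale, the value 1, is 20 cm for a shift and pi rad for a turn. A row lasts 1/12 s, in which the tool goes at most 41.7 mm and 7.16 degrees, less where a joint would pass 70% of its speed; a pose out of reach is approached as far as the arm can. A call with a number of a shift or a turn outside -1 to 1 is refused whole. A call with a gripper value outside its range is refused whole. The fingers move at their own pace and stop on an object; FORCE is the grip in N (left out, the last holds). Time passes only in rows, so rows that repeat a pose let the fingers close. It gives the time, the measured TCP pose, the force, the opening and the grip force at its end, in the units of the state.
- env.get_state(): the state, without advancing time (a new reading comes with each control period).
- eyes.read_camera(name): name is "scene" or "top" or "wrist"; returns (picture, depth): 384x512x3 uint8, red, green, blue; 384x512 float32, m along the optical axis (not along the pixel's ray), 0 where there is no reading.
- eyes.calibration(name): a dict with "fx", "fy", "cx", "cy" (pixels), "R" (3x3) and "t" (3): a world point X has camera coordinates R X + t; the wrist camera has in their place "tool_from_camera" (4x4, takes a point from camera to tool coordinates, whose origin is the TCP and whose axes are the flange's). Camera axes: x right, y down, z forward; pixel columns grow to the right and rows downward; lengths in m; the calibration is good to about 2 mm. A picture is of the moment at which its call begins: read the wrist's pose just before it. calibration takes no time and is no camera call.
- env.hand_in(): hands the job in; it is judged then, once.
The state is a dict: "clock": time; "joint_pos": joint angles; "qvel": joint speeds; "tau": joint torques, N m; "tcp_pos": TCP position; "orientation": TCP orientation; "wrist_force": force on the tool from outside, world axes, zero at the start; "ft_torque": the same for the moment, N m; "finger_gap": finger opening in m; "grip_force": force on a finger pad.
Only numpy, scipy, OpenCV 4.12 (cv2) and the standard library are available. Lean on these libraries where they do the work, as an engineer would, in place of code of your own. Each camera call takes 0.05 s, during which the arm holds its last target. There are 200 camera calls.

## Working session

There is one attempt and no reset: what is moved stays moved. The work goes in short steps, Python scripts to look and compute and a shell command to move; the robot and the scene stay as the last step left them, time stands still between calls to the robot, and variables do not carry over. Pictures are saved under pics/ and viewed, at most 10 in all, crops included, and the job is handed in when it is done.

```bash
ls; mkdir -p pics; python3 - <<'E'
from workcell import env, eyes
import cv2,numpy as np
s=env.get_state(); print(s, env.pinch_z)
for n in("scene","top"):
    p,d=eyes.read_camera(n); cv2.imwrite(f"pics/{n}0.png",p[:,:,::-1]); np.savez(f"{n}0.npz",p=p,d=d)
    c=eyes.calibration(n); print(n,c)
print(eyes.calibration("wrist"))
E
```

```text
pics
{'clock': 0.0, 'joint_pos': array([-1.39660545e+00,  3.13987495e-01,  4.49499396e-02,  1.30360840e+00,
       -2.26393366e-06,  1.43117395e+00]), 'qvel': array([ 3.11616531e-04,  8.86926450e-04,  6.56624470e-04,  7.95480883e-04,
       -7.00701406e-06, -6.09028535e-04]), 'tau': array([-2.81224638e-03, -4.80634654e+01,  2.98529148e+01,  1.94661407e-02,
       -2.17768870e-04, -1.48456053e-05]), 'tcp_pos': array([ 0.17738091, -0.54639997,  0.23040435]), 'orientation': array([-9.24654508e-04,  9.87714967e-01,  1.56263522e-01, -1.71156888e-05]), 'wrist_force': array([0.14226118, 0.53965448, 0.33747706]), 'ft_torque': array([-0.0174764 ,  0.0285612 ,  0.03929094]), 'grip_force': 0.0, 'finger_gap': 0.08540872380544197} 0.0187
scene {'fx': 348.3928033734611, 'fy': 348.3928033734611, 'cx': 257.2207253602463, 'cy': 194.3315468305179, 'R': array([[ 0.83238598, -0.5541553 , -0.00674411],
       [-0.25711286, -0.37536678, -0.89050141],
       [ 0.49094456,  0.74297488, -0.4549305 ]]), 't': array([-0.42071936,  0.22160732,  1.31441545])}
top {'fx': 416.16287251221723, 'fy': 416.16287251221723, 'cx': 249.57286504304832, 'cy': 199.10958720857212, 'R': array([[ 0.01462338, -0.99986255,  0.00781229],
       [-0.99250696, -0.01546283, -0.12120577],
       [ 0.12130991, -0.00598131, -0.99259666]]), 't': array([-0.06713572,  0.45918676,  1.52989365])}
{'fx': 341.33916224099596, 'fy': 341.33916224099596, 'cx': 255.42075883314587, 'cy': 188.81719166805885, 'tool_from_camera': array([[ 2.38884023e-04, -9.47376402e-01, -3.20121690e-01,
         8.13861045e-02],
       [ 9.99999691e-01, -1.32911929e-05,  7.85562865e-04,
        -6.28528194e-04],
       [-7.48478519e-04, -3.20121779e-01,  9.47376106e-01,
        -1.43709508e-01],
       [ 0.00000000e+00,  0.00000000e+00,  0.00000000e+00,
         1.00000000e+00]])}
```

View pics/scene0.png

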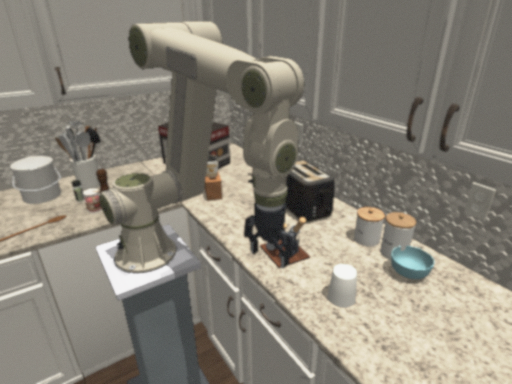

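View pics/top0.png

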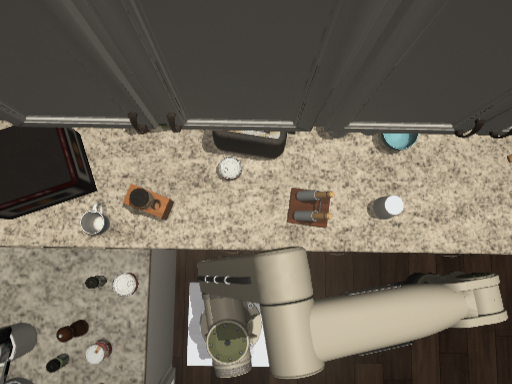

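The top view shows the holder with jar at about (147,202), and the drainer at (310,207) with the pins leaning right (−y). The tin is at (230,168), beaker at (388,207) and mug at (94,221).

```bash
cat > h.py <<'E'
from workcell import env, eyes
import cv2,numpy as np
def cloud(n,d,c=None,T=None):
    c=c or eyes.calibration(n)
    v,u=np.mgrid[:d.shape[0],:d.shape[1]]
    X=np.stack([(u-c['cx'])/c['fx']*d,(v-c['cy'])/c['fy']*d,d],-1)
    if n=='wrist': 
        X=X@c['tool_from_camera'][:3,:3].T+c['tool_from_camera'][:3,3]
        return X@T[0].T+T[1]
    return (X-c['t'])@c['R']
def toolpose(s=None):
    from scipy.spatial.transform import Rotation as Ro
    s=s or env.get_state(); q=s['orientation']
    return Ro.from_quat([q[1],q[2],q[3],q[0]]).as_matrix(), s['tcp_pos']
E
python3 - <<'E'
from h import *
f=np.load("top0.npz");p,d=f['p'],f['d'];W=cloud("top",d)
def blk(u0,u1,v0,v1,lab):
    X=W[v0:v1,u0:u1].reshape(-1,3);C=p[v0:v1,u0:u1].reshape(-1,3)
    for lo,hi in((-.02,.008),(.008,.02),(.02,.09),(.09,.11),(.11,.16),(.16,.21)):
        m=(X[:,2]>lo)&(X[:,2]<hi)
        if m.sum()>5: print(lab,lo,hi,m.sum(),X[m].mean(0).round(3),X[m].min(0).round(3),X[m].max(0).round(3))
blk(118,178,180,225,'holder');blk(283,340,182,232,'drainer');blk(365,410,190,225,'beaker');blk(212,248,152,184,'tin')
W0=W
crop=np.hstack([cv2.resize(p[175:230,115:180],None,fx=6,fy=6,interpolation=2),cv2.resize(p[180:235,283:345],None,fx=6,fy=6,interpolation=2)])
cv2.imwrite("pics/crop0.png",crop[:,:,::-1]);print(crop.shape)
# holder top rect
X=W[180:225,118:178].reshape(-1,3);m=(X[:,2]>.09)&(X[:,2]<.11)
print(cv2.minAreaRect(X[m][:,:2].astype(np.float32)))
X=W[182:232,283:340].reshape(-1,3);m=(X[:,2]>.006)&(X[:,2]<.02)
print(cv2.minAreaRect(X[m][:,:2].astype(np.float32)))
E
```

```text
holder -0.02 0.008 1676 [ 0.446  0.329 -0.   ] [ 0.361  0.212 -0.012] [0.533 0.444 0.008]
holder 0.008 0.02 41 [0.44  0.292 0.011] [0.368 0.215 0.008] [0.531 0.436 0.02 ]
holder 0.02 0.09 141 [0.422 0.261 0.052] [0.379 0.227 0.021] [0.449 0.295 0.09 ]
holder 0.09 0.11 456 [0.434 0.3   0.1  ] [0.379 0.228 0.09 ] [0.499 0.392 0.11 ]
holder 0.11 0.16 60 [0.432 0.29  0.135] [0.409 0.281 0.11 ] [0.466 0.323 0.159]
holder 0.16 0.21 312 [0.439 0.309 0.191] [0.41  0.28  0.161] [0.473 0.341 0.203]
drainer -0.02 0.008 1526 [ 0.441 -0.299  0.   ] [ 0.344 -0.404 -0.012] [ 0.536 -0.187  0.008]
drainer 0.008 0.02 631 [ 0.428 -0.277  0.012] [ 0.352 -0.4    0.008] [ 0.524 -0.199  0.02 ]
drainer 0.02 0.09 306 [ 0.436 -0.26   0.058] [ 0.381 -0.333  0.02 ] [ 0.494 -0.212  0.09 ]
drainer 0.09 0.11 146 [ 0.433 -0.285  0.1  ] [ 0.377 -0.308  0.09 ] [ 0.489 -0.259  0.11 ]
drainer 0.11 0.16 172 [ 0.428 -0.31   0.135] [ 0.38 -0.35  0.11] [ 0.483 -0.277  0.16 ]
drainer 0.16 0.21 56 [ 0.426 -0.332  0.164] [ 0.38  -0.348  0.16 ] [ 0.473 -0.32   0.17 ]
beaker -0.02 0.008 1007 [ 0.441 -0.582 -0.001] [ 0.375 -0.67
[... 166 characters left out ...]
 [ 0.394 -0.585  0.02 ] [ 0.476 -0.531  0.09 ]
beaker 0.09 0.11 330 [ 0.437 -0.57   0.104] [ 0.402 -0.608  0.09 ] [ 0.471 -0.535  0.11 ]
beaker 0.11 0.16 13 [ 0.433 -0.58   0.112] [ 0.405 -0.601  0.11 ] [ 0.469 -0.543  0.113]
tin -0.02 0.008 684 [ 0.584  0.022 -0.001] [ 0.523 -0.05  -0.012] [0.646 0.088 0.008]
tin 0.008 0.02 25 [0.589 0.    0.012] [ 0.534 -0.049  0.008] [0.644 0.082 0.02 ]
tin 0.02 0.09 436 [0.579 0.014 0.036] [ 0.534 -0.048  0.021] [0.641 0.057 0.057]
(330, 762, 3)
((0.43993544578552246, 0.3101935088634491), (0.15151134133338928, 0.074722521007061), 69.19915771484375)
((0.4388200342655182, -0.2943844199180603), (0.18682865798473358, 0.21452830731868744), 0.8132325410842896)
```

View pics/crop0.png

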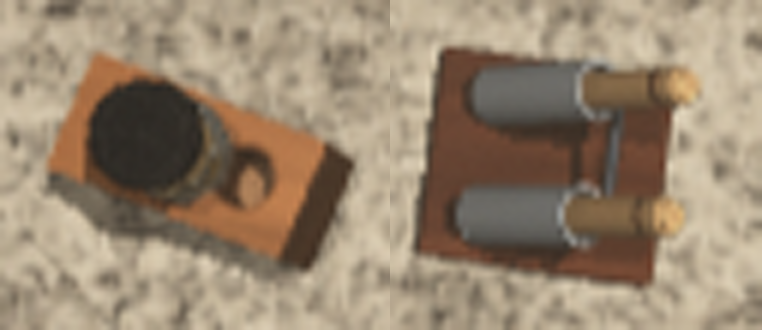

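The jar sits at the holder's centre, about (0.441, 0.310) with its top at z=0.194. The holder measures 151×75 mm, which matches. Moving to the jar.

```bash
python3 -m jog '[0.7,1,0.5,0,0,0.25,1,0.7,1,0.5,0,0,0.25,1,0.7,1,0.5,0,0,0.25,1,0.7,1,0.5,0,0,0.25,1,0.7,1,0.5,0,0,0.25,1,0.7,1,0.5,0,0,0.25,1,0.7,1,0.5,0,0,0.25,1,0.7,1,0.5,0,0,0.25,1]' 40
python3 -m jog '[0.6,1,0,0,0,0.25,1,0.6,1,0,0,0,0.25,1,0.6,1,0,0,0,0.25,1,0.6,1,0,0,0,0.25,1,0.6,1,0,0,0,0.25,1,0.6,1,0,0,0,0.25,1,0.6,1,0,0,0,0.25,1,0.6,1,0,0,0,0.25,1]'
```

```text
clock: 0.77
tcp_pos: [0.3192, -0.3447, 0.3332]
orientation: [0.001, 0.851, 0.525, 0.0]
wrist_force: [-0.7, 0.0, 0.4]
finger_gap: 0.0855
grip_force: 0.0
clock: 1.43
tcp_pos: [0.4378, -0.1463, 0.3303]
orientation: [-0.001, 0.587, 0.81, -0.0]
wrist_force: [0.4, -0.8, 0.1]
finger_gap: 0.0856
grip_force: 0.0
```

```bash
python3 -m jog '[0,1,0,0,0,0,1,0,1,0,0,0,0,1,0,1,0,0,0,0,1,0,1,0,0,0,0,1,0,1,0,0,0,0,1,0,1,0,0,0,0,1]'
python3 -m jog '[-0.2,0.9,0,0,0,0,1,-0.2,0.9,0,0,0,0,1,-0.2,0.9,0,0,0,0,1,-0.2,0.9,0,0,0,0,1,-0.2,0.9,0,0,0,0,1,-0.2,0.9,0,0,0,0,1,-0.2,0.9,0,0,0,0,1,-0.2,0.9,0,0,0,0,1]'
python3 - <<'E'
from h import *
T=toolpose();print(T, env.get_state()['joint_pos'].round(2))
p,d=eyes.read_camera("wrist");W=cloud("wrist",d,T=T)
cv2.imwrite("pics/w1.png",p[:,:,::-1]);np.savez("w1.npz",p=p,d=d,R=T[0],t=T[1])
for lo,hi in((-.01,.01),(.092,.108),(.185,.2)):
    m=(W[...,2]>lo)&(W[...,2]<hi)&(d>0)&(np.abs(W[...,0]-.44)<.12)&(np.abs(W[...,1]-.31)<.12)
    X=W[m]
    if len(X)>20: print(lo,len(X),X[:,2].mean(),cv2.minAreaRect(X[:,:2].astype(np.float32)),cv2.minEnclosingCircle(X[:,:2].astype(np.float32)))
E
```

```text
clock: 1.93
tcp_pos: [0.4369, 0.0565, 0.3309]
orientation: [-0.001, 0.587, 0.81, 0.0]
wrist_force: [-0.7, -0.7, 0.7]
finger_gap: 0.0854
grip_force: 0.0
clock: 2.6
tcp_pos: [0.3981, 0.2317, 0.3308]
orientation: [0.0, 0.589, 0.808, -0.001]
wrist_force: [-0.1, -1.1, 0.2]
finger_gap: 0.0856
grip_force: 0.0
(array([[-3.06178443e-01,  9.51973973e-01, -5.62350483e-04],
       [ 9.51973857e-01,  3.06177844e-01, -9.50352690e-04],
       [-7.32531768e-04, -8.26320465e-04, -9.99999390e-01]]), array([0.39808251, 0.23165112, 0.33082567])) [ 0.35  0.08 -0.    1.49 -0.    1.61]
-0.01 19227 0.0009526241250592925 ((0.43999534845352173, 0.3099731206893921), (0.23999325931072235, 0.23992472887039185), 0.003336280817165971) ((0.44027161598205566, 0.30928024649620056), 0.16865447163581848)
0.092 5462 0.10077974476784783 ((0.43918538093566895, 0.3099743127822876), (0.1504564881324768, 0.07532475888729095), 69.59960174560547) ((0.43902766704559326, 0.30991068482398987), 0.08370969444513321)
0.185 5044 0.1944038043952195 ((0.4390144348144531, 0.3117944002151489), (0.06259482353925705, 0.06177298352122307), 52.79884719848633) ((0.4392821490764618, 0.31159836053848267), 0.03173451125621796)
```

View pics/w1.png

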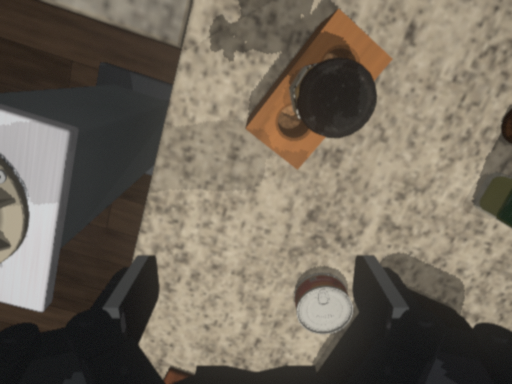

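Jar at (0.439, 0.312); holder at (0.439, 0.310), long axis 69.6°. Next I align, descend, grip and lift.

```bash
python3 -m jog '[0.205,0.4,0,0,0,0,1,0.205,0.4,0,0,0,0,1,0.205,0.4,0,0,0,0,1,0.205,0.4,-0.15,0,0,0,1,0.205,0.4,-0.3,0,0,0,1,0.205,0.4,-0.3,0,0,0,1]'
python3 -m jog '[0,0,-0.15,0,0,0,1,0,0,-0.3,0,0,0,1,0,0,-0.45,0,0,0,1,0,0,-0.6,0,0,0,1,0,0,-0.63,0,0,0,1,0,0,-0.63,0,0,0,1,0,0,-0.63,0,0,0,1]'
```

```text
clock: 3.15
tcp_pos: [0.4362, 0.3101, 0.265]
orientation: [-0.002, 0.589, 0.808, -0.005]
wrist_force: [-0.2, -0.4, -0.4]
finger_gap: 0.0853
grip_force: 0.0
clock: 3.73
tcp_pos: [0.4397, 0.3128, 0.1472]
orientation: [0.0, 0.588, 0.809, 0.001]
wrist_force: [0.8, -0.8, 1.1]
finger_gap: 0.0856
grip_force: 0.0
```

```bash
python3 -m jog '[0,0,0,0,0,0,-0.2,0,0,0,0,0,0,-0.2,0,0,0,0,0,0,-0.2,0,0,0,0,0,0,-0.2,0,0,0,0,0,0,-0.2,0,0,0,0,0,0,-0.2,0,0,0,0,0,0,-0.2,0,0,0,0,0,0,-0.2]' 30
python3 -m jog '[0,0,0.1,0,0,0,-0.2,0,0,0.2,0,0,0,-0.2,0,0,0.3,0,0,0,-0.2,0,0,0.3,0,0,0,-0.2]'
```

```text
clock: 4.4
tcp_pos: [0.4401, 0.3137, 0.1479]
orientation: [0.001, 0.588, 0.809, 0.002]
wrist_force: [-0.1, -1.2, 7.0]
finger_gap: 0.0623
grip_force: 31.2
clock: 4.73
tcp_pos: [0.4404, 0.3142, 0.2098]
orientation: [0.002, 0.588, 0.809, 0.003]
wrist_force: [0.8, 0.8, -2.5]
finger_gap: 0.0622
grip_force: 34.6
```

```bash
python3 -m jog '[0,-0.1,0,0,0,0,-0.2,0,-0.25,0,0,0,0,-0.2,0,-0.4,0,0,0,0,-0.2,0,-0.55,0,0,0,0,-0.2,0,-0.7,0,0,0,0,-0.2,0,-0.85,0,0,0,0,-0.2,0,-1,0,0,0,0,-0.2]'
python3 -m jog '[0,-0.15,0,0,0,0,-0.2,0,-0.3,0,0,0,0,-0.2,0,-0.45,-0.1,0,0,0,-0.2,0,-0.57,-0.2,0,0,0,-0.2,0,-0.57,-0.3,0,0,0,-0.2,0,-0.57,-0.4,0,0,0,-0.2,0,-0.57,-0.5,0,0,0,-0.2,0,-0.57,-0.6,0,0,0,-0.2,0,-0.57,-0.7,0,0,0,-0.2,0,-0.57,-0.75,0,0,0,-0.2,0,-0.57,-0.75,0,0,0,-0.2]'
```

```text
clock: 5.32
tcp_pos: [0.4378, 0.1118, 0.2046]
orientation: [-0.0, 0.588, 0.809, -0.0]
wrist_force: [1.4, -0.2, -3.7]
finger_gap: 0.0623
grip_force: 34.5
clock: 6.23
tcp_pos: [0.4357, -0.0005, 0.0525]
orientation: [-0.002, 0.588, 0.809, -0.001]
wrist_force: [-0.3, 1.0, -2.9]
finger_gap: 0.0618
grip_force: 34.5
```

```bash
python3 -m jog '[0,0,-0.008,0,0,0,-0.2,0,0,-0.015,0,0,0,-0.2,0,0,-0.015,0,0,0,-0.2,0,0,-0.015,0,0,0,-0.2]'
```

```text
clock: 6.57
tcp_pos: [0.4392, -0.001, 0.0531]
orientation: [0.001, 0.588, 0.809, 0.0]
wrist_force: [-0.1, -1.2, -2.7]
finger_gap: 0.0624
grip_force: 34.6
```

```bash
python3 -m jog '[0,0,-0.01,0,0,0,-0.2,0,0,-0.02,0,0,0,-0.2,0,0,-0.02,0,0,0,-0.2,0,0,-0.02,0,0,0,-0.2]'
python3 -m jog '[0,0,-0.005,0,0,0,-0.2,0,0,-0.005,0,0,0,-0.2,0,0,-0.005,0,0,0,-0.2]'
```

```text
clock: 6.9
tcp_pos: [0.4384, -0.0009, 0.0483]
orientation: [-0.0, 0.588, 0.809, -0.0]
wrist_force: [0.3, 0.8, -3.7]
finger_gap: 0.0626
grip_force: 34.6
clock: 7.15
tcp_pos: [0.4387, -0.0012, 0.0478]
orientation: [0.0, 0.588, 0.809, -0.0]
wrist_force: [-2.1, 0.0, 3.3]
finger_gap: 0.0628
grip_force: 34.8
```

Contact felt (force −3.7 → +3.3 N). Releasing and backing up.

```bash
python3 -m jog '[0,0,0,0,0,0,1,0,0,0,0,0,0,1,0,0,0,0,0,0,1,0,0,0,0,0,0,1,0,0,0,0,0,0,1,0,0,0,0,0,0,1]'
python3 -m jog '[0,0,0.1,0,0,0,1,0,0,0.2,0,0,0,1,0,0,0.35,0,0,0,1,0,0,0.5,0,0,0,1,0,0,0.7,0,0,0,1,0,0,0.9,0,0,0,1,0,0,1,0,0,0,1,0,0,1,0,0,0,1]'
python3 - <<'E'
from h import *
# pins from top depth (initial picture)
f=np.load("top0.npz");p,d=f['p'],f['d'];W=cloud("top",d)
p2,d2=eyes.read_camera("top");cv2.imwrite("pics/top1.png",p2[:,:,::-1])
W2=cloud("top",d2);m=(W2[...,2]>.07)&(W2[...,2]<.11)&(np.abs(W2[...,0]-.44)<.1)&(np.abs(W2[...,1])<.1)
if m.sum():print("jar top",m.sum(),W2[m].mean(0),W2[m].min(0),W2[m].max(0))
m=(np.abs(W[...,0]-.435)<.12)&(W[...,1]>-.42)&(W[...,1]<-.18)&(W[...,2]>.115)&(W[...,2]<.2)
n,l=cv2.connectedComponents(m.astype(np.uint8))
for i in range(1,n):
    X=W[l==i]
    if len(X)>20:
        s=np.linalg.svd(X-X.mean(0),full_matrices=False)[2][0]
        print(len(X),X.mean(0),s*np.sign(s[2]),X.max(0),X.min(0))
E
```

```text
clock: 7.65
tcp_pos: [0.4386, -0.0009, 0.0473]
orientation: [0.0, 0.588, 0.809, 0.0]
wrist_force: [0.1, -0.3, -0.5]
finger_gap: 0.0856
grip_force: 0.0
clock: 8.32
tcp_pos: [0.4413, -0.0014, 0.2525]
orientation: [0.004, 0.588, 0.809, 0.002]
wrist_force: [0.4, -0.0, 0.0]
finger_gap: 0.0853
grip_force: 0.0
jar top 19 [ 0.43183459 -0.02846084  0.09288921] [ 0.41982793 -0.03295548  0.08612479] [ 0.44535118 -0.0222727   0.10560516]
97 [ 0.46601817 -0.32421889  0.14663025] [-0.04762438 -0.63659456  0.76972676] [ 0.47850751 -0.30096998  0.16895619] [ 0.45535063 -0.34985791  0.11649369]
105 [ 0.39121039 -0.31338611  0.14577014] [-0.06902291 -0.60264627  0.7950178 ] [ 0.40346806 -0.28705343  0.1698286 ] [ 0.37960881 -0.33862595  0.11536831]
```

```bash
python3 -m jog '[0,-0.2,0.1,0,0,0.04,1,0,-0.4,0.2,0,0,0.1,1,0,-0.6,0.3,0,0,0.16,1,0,-0.8,0.35,0,0,0.2,1,0,-1,0.35,0,0,0.2,1,0,-1,0.35,0,0,0.2,1]'
python3 -m jog '[0,-0.2,0,0,0,0.04,1,0,-0.3,0,0,0,0.08,1,0,-0.3,0,0,0,0.12,1,0,-0.3,0,0,0,0.16,1,0,-0.3,0,0,0,0.2,1,0,-0.3,0,0,0,0.2,1,0,-0.3,0,0,0,0.2,1]'
python3 - <<'E'
from h import *
T=toolpose();print(T, env.get_state()['joint_pos'].round(2))
p,d=eyes.read_camera("wrist");W=cloud("wrist",d,T=T)
cv2.imwrite("pics/w2.png",p[:,:,::-1]);np.savez("w2.npz",p=p,d=d,R=T[0],t=T[1])
m=(np.abs(W[...,0]-.435)<.12)&(W[...,1]>-.42)&(W[...,1]<-.18)&(W[...,2]>.118)&(W[...,2]<.2)&(d>0)
n,l=cv2.connectedComponents(m.astype(np.uint8))
for i in range(1,n):
    X=W[l==i]
    if len(X)>100:
        s=np.linalg.svd(X-X.mean(0),full_matrices=False)[2][0]
        v,u=np.nonzero(l==i);print(len(X),u.mean(),v.mean(),X.mean(0),s*np.sign(s[2]),X.max(0),X.min(0))
E
```

```text
clock: 8.87
tcp_pos: [0.4382, -0.2034, 0.3164]
orientation: [-0.0, 0.307, 0.952, -0.0]
wrist_force: [1.4, -0.4, 0.5]
finger_gap: 0.0851
grip_force: 0.0
clock: 9.45
tcp_pos: [0.4381, -0.2607, 0.3158]
orientation: [-0.001, 0.002, 1.0, 0.001]
wrist_force: [-0.0, 0.1, -0.1]
finger_gap: 0.0854
grip_force: 0.0
(array([[-0.99999247,  0.00335996, -0.0019428 ],
       [ 0.00335654,  0.99999282,  0.00176083],
       [ 0.0019487 ,  0.0017543 , -0.99999656]]), array([ 0.43808615, -0.26070135,  0.31580879])) [-0.69  0.18  0.07  1.47  0.   -0.69]
1429 191.46466060181945 116.38698390482855 [ 0.39033446 -0.31664531  0.15000265] [-0.06223847 -0.61776818  0.78389339] [ 0.40424627 -0.29204685  0.16988503] [ 0.37864295 -0.34106996  0.11805307]
1274 186.68367346938774 193.7048665620094 [ 0.46362416 -0.32607464  0.14903823] [-0.03775655 -0.61032198  0.79125313] [ 0.47975303 -0.30097907  0.17055415] [ 0.45401002 -0.35077278  0.11804329]
```

View pics/w2.png

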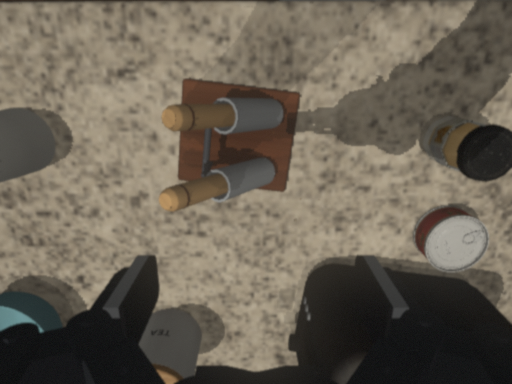

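The wrist view shows the pin tops at about (175,117) and (172,198), the drainer turned about 7°, and the jar standing at (480,150). Now I measure the pin axes.

```bash
python3 - <<'E'
from h import *
from scipy.optimize import least_squares
f=np.load("w2.npz");W=cloud("wrist",f['d'],T=(f['R'],f['t']))
m=(np.abs(W[...,0]-.435)<.12)&(W[...,1]>-.42)&(W[...,1]<-.18)&(W[...,2]>.118)&(W[...,2]<.2)&(f['d']>0)
n,l=cv2.connectedComponents(m.astype(np.uint8))
for i in range(1,n):
    X=W[l==i]
    if len(X)<100: continue
    a0=np.array([-.07,-.53,.845]);a0/=np.linalg.norm(a0);c=X.mean(0)
    s=(X-c)@a0; Y=X[s<s.max()-.012]
    def F(q):
        a=np.array([q[0],q[1],.845]);a/=np.linalg.norm(a);D=Y-np.array([q[2],q[3],.15]);return np.linalg.norm(np.cross(D,a),axis=1)-.012
    r=least_squares(F,[-.07,-.53,c[0],c[1]-.01],loss='soft_l1',f_scale=.001)
    a=np.array([r.x[0],r.x[1],.845]);a/=np.linalg.norm(a);P=np.array([r.x[2],r.x[3],.15])
    smax=np.percentile((X-P)@a,99.5);top=P+a*smax
    print(len(Y),"axis",a.round(3),"tilt",np.degrees(np.arccos(a[2])).round(1),"az",np.degrees(np.arctan2(a[0],-a[1])).round(1),"top",top.round(4),"bottom",(top-.17*a).round(4),"grasp35",(top-.035*a).round(4),"tcp",(top-(.035+env.pinch_z)*a).round(4),np.sqrt(np.mean(r.fun**2)))
E
```

```text
897 axis [-0.063 -0.527  0.847] tilt 32.1 az -6.9 top [ 0.3896 -0.3358  0.1657] bottom [ 0.4004 -0.2462  0.0216] grasp35 [ 0.3918 -0.3174  0.136 ] tcp [ 0.393  -0.3075  0.1202] 0.00040932827496747347
831 axis [-0.064 -0.527  0.848] tilt 32.0 az -7.0 top [ 0.4651 -0.3451  0.1657] bottom [ 0.476  -0.2556  0.0216] grasp35 [ 0.4674 -0.3267  0.136 ] tcp [ 0.4686 -0.3169  0.1202] 0.00046385955765711634
```

```bash
cat >> h.py <<'E'
from scipy.spatial.transform import Rotation as Ro
def go(Rt,pt,s=None):
    R,t=toolpose(s); rv=Ro.from_matrix(Rt@R.T).as_rotvec()
    print("shift",((np.array(pt)-t)/.2).round(3),"turn",(rv/np.pi).round(4),"deg",np.degrees(np.linalg.norm(rv)).round(1))
def frame(z,yref):
    z=np.array(z)/np.linalg.norm(z);y=np.array(yref)-np.dot(yref,z)*z;y/=np.linalg.norm(y)
    return np.stack([np.cross(y,z),y,z],1)
E
python3 - <<'E'
from h import *
a=np.array([-.0635,-.527,.8475]);a/=np.linalg.norm(a);Rt=frame(-a,[.12,.993,0]);print(Rt)
go(Rt,np.array([.393,-.3075,.1202])+.08*a)
E
```

```text
[[-9.92777123e-01  1.01790985e-01  6.34994444e-02]
 [ 1.19973066e-01  8.41357429e-01  5.26995389e-01]
 [ 2.17650253e-04  5.30807189e-01 -8.47492584e-01]]
shift [-0.251 -0.445 -0.641] turn [ 0.1774 -0.0114 -0.0363] deg 32.7
```

```bash
python3 -m jog '[-0.1,-0.2,0,0.04,-0.003,-0.01,0.3,-0.2,-0.4,0,0.08,-0.005,-0.02,0.3,-0.25,-0.445,-0.1,0.12,-0.008,-0.028,0.3,-0.251,-0.445,-0.25,0.15,-0.01,-0.033,0.3,-0.251,-0.445,-0.4,0.1774,-0.0114,-0.0363,0.3,-0.251,-0.445,-0.55,0.1774,-0.0114,-0.0363,0.3,-0.251,-0.445,-0.641,0.1774,-0.0114,-0.0363,0.3,-0.251,-0.445,-0.641,0.1774,-0.0114,-0.0363,0.3,-0.251,-0.445,-0.641,0.1774,-0.0114,-0.0363,0.3,-0.251,-0.445,-0.641,0.1774,-0.0114,-0.0363,0.3]'
python3 - <<'E'
from h import *
a=np.array([-.0635,-.527,.8475]);a/=np.linalg.norm(a);Rt=frame(-a,[.12,.993,0])
print(env.get_state()['joint_pos'].round(2));go(Rt,np.array([.393,-.3075,.1202])+.08*a)
go(Rt,np.array([.393,-.3075,.1202]))
E
```

```text
clock: 10.33
tcp_pos: [0.3887, -0.3499, 0.1905]
orientation: [0.018, 0.057, 0.96, 0.274]
wrist_force: [0.6, 0.4, 1.0]
finger_gap: 0.0554
grip_force: 0.0
[-1.07  0.58  0.21  1.67  0.31 -1.03]
shift [-0.004  0.001 -0.013] turn [ 0.0009  0.001  -0.0005] deg 0.3
shift [ 0.022  0.212 -0.352] turn [ 0.0009  0.001  -0.0005] deg 0.3
```

```bash
python3 -m jog '[0.004,0.042,-0.07,0,0,0,0.3,0.009,0.085,-0.14,0,0,0,0.3,0.013,0.127,-0.21,0,0,0,0.3,0.018,0.17,-0.28,0,0,0,0.3,0.022,0.212,-0.35,0,0,0,0.3,0.022,0.212,-0.35,0,0,0,0.3,0.022,0.212,-0.35,0,0,0,0.3]'
```

```text
clock: 10.92
tcp_pos: [0.3932, -0.3075, 0.1209]
orientation: [0.018, 0.056, 0.96, 0.274]
wrist_force: [-0.9, -0.2, 0.1]
finger_gap: 0.055
grip_force: 0.0
```

```bash
python3 -m jog '[0,0,0,0,0,0,-1,0,0,0,0,0,0,-1,0,0,0,0,0,0,-1,0,0,0,0,0,0,-1,0,0,0,0,0,0,-1,0,0,0,0,0,0,-1,0,0,0,0,0,0,-1,0,0,0,0,0,0,-1]' 40
python3 - <<'E'
from h import *
print(toolpose())
E
```

```text
clock: 11.58
tcp_pos: [0.3932, -0.3084, 0.1207]
orientation: [0.019, 0.057, 0.96, 0.274]
wrist_force: [-0.6, -0.8, 6.5]
finger_gap: 0.0234
grip_force: 38.8
(array([[-0.99285758,  0.09869654,  0.06702855],
       [ 0.11921219,  0.84293785,  0.52463725],
       [-0.00472102,  0.52888068, -0.84868306]]), array([ 0.39316974, -0.30844958,  0.12068256]))
```

```bash
python3 -m jog '[-0.005,-0.04,0.064,0,0,0,-1,-0.011,-0.09,0.145,0,0,0,-1,-0.017,-0.14,0.225,0,0,0,-1,-0.023,-0.19,0.306,0,0,0,-1,-0.029,-0.24,0.386,0,0,0,-1,-0.035,-0.29,0.466,0,0,0,-1,-0.038,-0.316,0.509,0,0,0,-1,-0.038,-0.316,0.6,0,0,0,-1,-0.038,-0.316,0.75,0,0,0,-1,-0.038,-0.316,0.8,0,0,0,-1]'
python3 - <<'E'
from h import *
print(toolpose(), env.get_state()['joint_pos'].round(2))
c=np.array([.439,.310]);u=np.array([np.cos(np.radians(69.5)),np.sin(np.radians(69.5))]);print("wells",c-.036*u,c+.036*u)
Rt=frame([0,0,-1],[-u[1],u[0],0]);Rm=frame([0,0,-1],[0,1,0]);print(Rt)
go(Rm,[.42,-.2,.33]);go(Rt,[.42,0,.33])
E
```

```text
clock: 12.42
tcp_pos: [0.3852, -0.3716, 0.2827]
orientation: [0.019, 0.057, 0.96, 0.273]
wrist_force: [-0.4, -0.7, 0.3]
finger_gap: 0.0232
grip_force: 39.4
(array([[-0.99289507,  0.09835432,  0.06697611],
       [ 0.11888392,  0.84404133,  0.52293485],
       [-0.0050977 ,  0.52718182, -0.84973722]]), array([ 0.38515917, -0.37155221,  0.28269612])) [-1.09  0.59  0.45  1.9   0.31 -1.05]
wells [0.42639253 0.2762798 ] [0.45160747 0.3437202 ]
[[-0.35020738 -0.93667219  0.        ]
 [-0.93667219  0.35020738  0.        ]
 [-0.          0.         -1.        ]]
shift [0.174 0.858 0.237] turn [-0.1764  0.0121  0.0365] deg 32.5
shift [0.174 1.858 0.237] turn [-0.1633 -0.0975  0.412 ] deg 81.7
```

```bash
python3 -m jog '[0.03,0.1,0.1,-0.035,0.002,0.007,-1,0.06,0.25,0.2,-0.07,0.005,0.014,-1,0.1,0.4,0.237,-0.105,0.007,0.021,-1,0.14,0.55,0.237,-0.14,0.009,0.028,-1,0.174,0.7,0.237,-0.1764,0.0121,0.0365,-1,0.174,0.858,0.237,-0.1764,0.0121,0.0365,-1,0.174,0.858,0.237,-0.1764,0.0121,0.0365,-1]'
python3 -m jog '[0,0.1,0,0,0,0.0386,-1,0,0.2,0,0,0,0.077,-1,0,0.3,0,0,0,0.116,-1,0,0.4,0,0,0,0.154,-1,0,0.5,0,0,0,0.193,-1,0,0.6,0,0,0,0.231,-1,0,0.7,0,0,0,0.27,-1,0,0.8,0,0,0,0.309,-1,0,0.9,0,0,0,0.347,-1,0,1,0,0,0,0.386,-1,0,1,0,0,0,0.386,-1]'
python3 -m jog '[0,0.15,0,0,0,0,-1,0,0.35,0,0,0,0,-1,0,0.55,0,0,0,0,-1,0,0.75,0,0,0,0,-1,0,0.9,0,0,0,0,-1,0,0.9,0,0,0,0,-1,0,0.9,0,0,0,0,-1]'
python3 - <<'E'
from h import *
print(toolpose(), env.get_state()['joint_pos'].round(2))
T=toolpose();p,d=eyes.read_camera("wrist");W=cloud("wrist",d,T=T)
cv2.imwrite("pics/w3.png",p[:,:,::-1]);np.savez("w3.npz",p=p,d=d,R=T[0],t=T[1])
E
```

```text
clock: 13.0
tcp_pos: [0.4193, -0.1929, 0.3284]
orientation: [0.0, -0.003, 1.0, 0.002]
wrist_force: [-0.5, 0.5, -1.1]
finger_gap: 0.0227
grip_force: 39.8
clock: 13.92
tcp_pos: [0.4196, 0.003, 0.3267]
orientation: [-0.001, -0.573, 0.82, 0.001]
wrist_force: [-0.6, 0.6, -0.6]
finger_gap: 0.0231
grip_force: 39.8
clock: 14.5
tcp_pos: [0.42, 0.1816, 0.3262]
orientation: [-0.002, -0.57, 0.821, 0.0]
wrist_force: [0.0, 0.7, -1.3]
finger_gap: 0.0233
grip_force: 39.8
(array([[-0.34943195, -0.93695243, -0.00417722],
       [-0.93695682,  0.34944109, -0.00168337],
       [ 0.00303693,  0.00332565, -0.99998986]]), array([0.41996263, 0.18162984, 0.32624577])) [ 0.23  0.08 -0.02  1.48 -0.   -0.98]
```

View pics/w3.png

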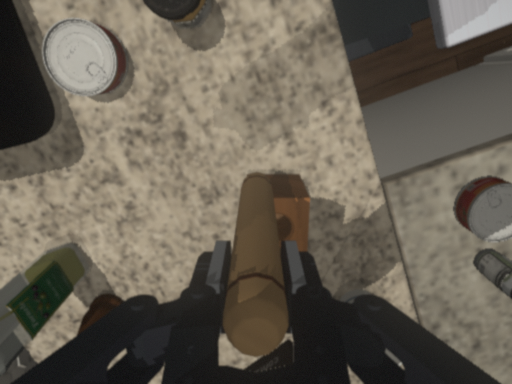

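The held pin runs from about (255,335) to (258,180) in the image, and it hides the holder. Next I check its pose in the hand.

```bash
cat > pin.py <<'E'
from h import *
from scipy.optimize import least_squares
def inhand():
    T=toolpose();p,d=eyes.read_camera("wrist");W=cloud("wrist",d,T=T)
    L=(W-T[1])@T[0]   # tool coords
    m=(np.abs(L[...,0])<.03)&(np.abs(L[...,1])<.022)&(L[...,2]>.012)&(L[...,2]<.125)&(d>0)
    X=L[m]; Y=X[X[:,2]<.105]
    def F(q):
        a=np.array([q[0],q[1],1.]);a/=np.linalg.norm(a);return np.linalg.norm(np.cross(Y-np.array([q[2],q[3],.1]),a),axis=1)-.012
    r=least_squares(F,[0,0,0,0],loss='soft_l1',f_scale=.001);q=r.x
    tip=np.array([q[2],q[3],.1])+np.array([q[0],q[1],1])*.016
    Rp=T[0]; print(len(X),"slope(tool)",q[:2].round(4),"tip tool",tip.round(4),"zmax",np.percentile(X[:,2],99.5).round(4),"rms",np.sqrt(np.mean(r.fun**2)).round(5))
    aw=T[0]@np.array([q[0],q[1],1]);print("axis world",aw.round(4),"tip world",(T[0]@tip+T[1]).round(4),"tcp",T[1].round(4))
if __name__=="__main__":inhand()
E
python3 pin.py
```

```text
1910 slope(tool) [0.0028 0.0052] tip tool [-0.0008  0.0019  0.116 ] zmax 0.11 rms 0.00023
axis world [-0.0101 -0.0026 -1.    ] tip world [0.418  0.1818 0.2103] tcp [0.42   0.1807 0.3263]
```

```bash
python3 -m jog '[0.04,0.2,0,0,0,0,-1,0.08,0.4,0,0,0,0,-1,0.12,0.6,0,0,0,0,-1,0.165,0.81,0,0,0,0,-1,0.165,0.81,-0.1,0,0,0,-1,0.165,0.81,-0.25,0,0,0,-1,0.165,0.81,-0.4,0,0,0,-1,0.165,0.81,-0.43,0,0,0,-1,0.165,0.81,-0.43,0,0,0,-1,0.165,0.81,-0.43,0,0,0,-1]'
python3 pin.py
python3 - <<'E'
from h import *
T=toolpose();p,d=eyes.read_camera("wrist");W=cloud("wrist",d,T=T)
m=(np.abs(W[...,2]-.1)<.006)&(d>0)&(np.abs(W[...,0]-.44)<.1)&(np.abs(W[...,1]-.31)<.1)
X=W[m];print(len(X),cv2.minAreaRect(X[:,:2].astype(np.float32)),X[:,2].mean())
cv2.imwrite("pics/w4.png",p[:,:,::-1])
p,d=eyes.read_camera("scene");cv2.imwrite("pics/s4.png",cv2.resize(p[130:290,150:330],None,fx=4,fy=3.7)[:,:,::-1])
E
```

```text
clock: 15.43
tcp_pos: [0.4537, 0.3417, 0.2416]
orientation: [-0.002, -0.569, 0.823, 0.001]
wrist_force: [0.5, 0.4, -0.2]
finger_gap: 0.023
grip_force: 39.8
1898 slope(tool) [0.0025 0.0053] tip tool [-0.0008  0.0019  0.116 ] zmax 0.1102 rms 0.00024
axis world [-0.0092 -0.0016 -1.    ] tip world [0.4518 0.343  0.1256] tcp [0.4537 0.3417 0.2416]
12617 ((0.4391419291496277, 0.3096271753311157), (0.15005344152450562, 0.07521897554397583), 69.49287414550781) 0.10087524598885671
```

View pics/w4.png

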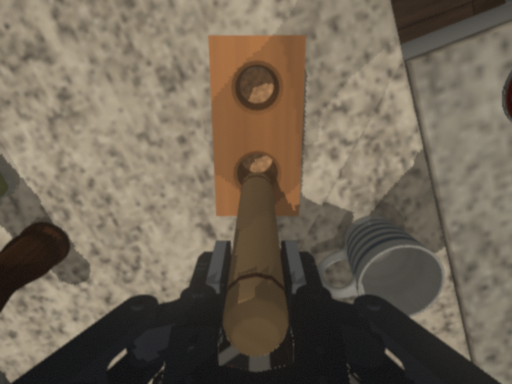

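The tip (0.452, 0.343) is over the far well (0.4517, 0.3433). The mug is at (390,270), clear of the hand. Descending.

```bash
python3 -m jog '[0,0,-0.06,0,0,0,-1,0,0,-0.12,0,0,0,-1,0,0,-0.18,0,0,0,-1,0,0,-0.24,0,0,0,-1,0,0,-0.3,0,0,0,-1,0,0,-0.35,0,0,0,-1,0,0,-0.35,0,0,0,-1,0,0,-0.35,0,0,0,-1]'
python3 -m jog '[0,0,-0.01,0,0,0,-1,0,0,-0.02,0,0,0,-1,0,0,-0.02,0,0,0,-1]'
python3 -m jog '[0,0,-0.01,0,0,0,-1,0,0,-0.02,0,0,0,-1,0,0,-0.02,0,0,0,-1]'
```

```text
clock: 16.25
tcp_pos: [0.453, 0.3428, 0.1711]
orientation: [-0.002, -0.57, 0.822, 0.001]
wrist_force: [-0.2, 0.5, -0.1]
finger_gap: 0.0233
grip_force: 39.8
clock: 16.5
tcp_pos: [0.4532, 0.343, 0.1669]
orientation: [-0.001, -0.57, 0.822, 0.001]
wrist_force: [-0.3, 0.1, -0.7]
finger_gap: 0.0231
grip_force: 39.8
clock: 16.75
tcp_pos: [0.4527, 0.3428, 0.1622]
orientation: [-0.002, -0.57, 0.822, 0.001]
wrist_force: [-0.0, -0.8, -0.2]
finger_gap: 0.023
grip_force: 39.8
```

```bash
cat > free.py <<'E'
from workcell import env
import sys
f=env.get_state()['wrist_force'][2]; sys.exit(f>2.5)
E
python3 -m jog '[0,0,-0.01,0,0,0,-1,0,0,-0.01,0,0,0,-1,0,0,-0.01,0,0,0,-1]' | grep -E 'tcp|wrist'; python3 free.py &&
python3 -m jog '[0,0,-0.01,0,0,0,-1,0,0,-0.01,0,0,0,-1,0,0,-0.01,0,0,0,-1]' | grep -E 'tcp|wrist'; python3 free.py &&
python3 -m jog '[0,0,-0.01,0,0,0,-1,0,0,-0.01,0,0,0,-1,0,0,-0.01,0,0,0,-1]' | grep -E 'tcp|wrist'; python3 free.py &&
python3 -m jog '[0,0,-0.01,0,0,0,-1,0,0,-0.01,0,0,0,-1,0,0,-0.01,0,0,0,-1]' | grep -E 'tcp|wrist'; python3 free.py &&
python3 -m jog '[0,0,-0.01,0,0,0,-1,0,0,-0.01,0,0,0,-1,0,0,-0.01,0,0,0,-1]' | grep -E 'tcp|wrist'; python3 free.py &&
python3 -m jog '[0,0,-0.01,0,0,0,-1,0,0,-0.01,0,0,0,-1,0,0,-0.01,0,0,0,-1]' | grep -E 'tcp|wrist'
```

```text
tcp_pos: [0.4528, 0.3428, 0.1604]
wrist_force: [0.6, -0.4, -0.2]False
False
False
False
False
```

```bash
sed -i 's/sys.exit(f>2.5)/sys.exit(int(f>2.5))/' free.py
python3 -m jog '[0,0,-0.01,0,0,0,-1,0,0,-0.01,0,0,0,-1,0,0,-0.01,0,0,0,-1]' | grep -E 'tcp|wrist'; python3 free.py &&
python3 -m jog '[0,0,-0.01,0,0,0,-1,0,0,-0.01,0,0,0,-1,0,0,-0.01,0,0,0,-1]' | grep -E 'tcp|wrist'; python3 free.py &&
python3 -m jog '[0,0,-0.01,0,0,0,-1,0,0,-0.01,0,0,0,-1,0,0,-0.01,0,0,0,-1]' | grep -E 'tcp|wrist'; python3 free.py &&
python3 -m jog '[0,0,-0.01,0,0,0,-1,0,0,-0.01,0,0,0,-1,0,0,-0.01,0,0,0,-1]' | grep -E 'tcp|wrist'; python3 free.py &&
python3 -m jog '[0,0,-0.01,0,0,0,-1,0,0,-0.01,0,0,0,-1,0,0,-0.01,0,0,0,-1]' | grep -E 'tcp|wrist'; python3 free.py &&
python3 -m jog '[0,0,-0.01,0,0,0,-1,0,0,-0.01,0,0,0,-1,0,0,-0.01,0,0,0,-1]' | grep -E 'tcp|wrist'
```

```text
tcp_pos: [0.4528, 0.3428, 0.1584]
wrist_force: [0.4, -0.3, -0.3]
tcp_pos: [0.4528, 0.3428, 0.1564]
wrist_force: [-0.4, -0.1, -0.8]
tcp_pos: [0.4528, 0.3428, 0.1544]
wrist_force: [-0.6, 0.6, -0.2]
tcp_pos: [0.453, 0.3429, 0.1529]
wrist_force: [-0.3, 0.1, 2.6]
```

```bash
python3 -m jog '[0,0,-0.005,0,0,0,-1,0,0,-0.008,0,0,0,-1,0,0,-0.008,0,0,0,-1]'
```

```text
clock: 18.25
tcp_pos: [0.4531, 0.343, 0.1514]
orientation: [-0.001, -0.57, 0.822, 0.001]
wrist_force: [-1.0, -0.7, 4.5]
finger_gap: 0.023
grip_force: 40.3
```

The spring responds at about 2 N/mm (4.5 N now), so the pin rests on the pad. Releasing.

```bash
python3 -m jog '[0,0,0,0,0,0,0.4,0,0,0,0,0,0,0.4,0,0,0,0,0,0,0.4,0,0,0,0,0,0,0.4,0,0,0,0,0,0,0.4]'
python3 -m jog '[0,0,0.06,0,0,0,0.4,0,0,0.15,0,0,0,0.4,0,0,0.3,0,0,0,0.4,0,0,0.5,0,0,0,0.4,0,0,0.7,0,0,0,0.4,0,0,0.9,0,0,0,0.4,0,0,0.9,0,0,0,0.4]'
python3 -m jog '[0,-0.2,0,0,0,0,0.4,0,-0.4,0,0,0,0,0.4,0,-0.6,0,0,0,0,0.4,0,-0.8,0,0,0,0,0.4,0,-1,0,0,0,0,0.4,0,-1,0,0,0,0,0.4]'
python3 - <<'E'
from h import *
T=toolpose()
p,d=eyes.read_camera("top");cv2.imwrite("pics/top5.png",cv2.resize(p[150:250,90:350],None,fx=3,fy=3)[:,:,::-1])
a=np.array([-.0635,-.527,.8475]);a/=np.linalg.norm(a);Rt=frame(-a,[.12,.993,0])
pre=np.array([.4686,-.3169,.1202])+.08*a;print(pre,T)
go(frame([0,0,-1],[.12,.993,0]),[.45,-.06,.33])
E
```

```text
clock: 18.67
tcp_pos: [0.4528, 0.3427, 0.1506]
orientation: [-0.002, -0.57, 0.822, 0.001]
wrist_force: [0.2, 0.4, 0.4]
finger_gap: 0.0595
grip_force: 0.0
clock: 19.25
tcp_pos: [0.455, 0.344, 0.3397]
orientation: [0.005, -0.57, 0.822, -0.0]
wrist_force: [-0.2, -0.3, 0.6]
finger_gap: 0.0598
grip_force: 0.0
clock: 19.75
tcp_pos: [0.4528, 0.1373, 0.3311]
orientation: [-0.002, -0.567, 0.824, -0.0]
wrist_force: [0.2, 0.3, 0.5]
finger_gap: 0.0597
grip_force: 0.0
[ 0.46352004 -0.35905963  0.18799941] (array([[-0.35731188, -0.9339785 , -0.00351915],
       [-0.93397354,  0.35732368, -0.00363516],
       [ 0.00465264,  0.00198791, -0.9999872 ]]), array([0.45282668, 0.1372785 , 0.33110255]))
shift [-0.015 -0.998 -0.006] turn [-3.000e-04 -1.200e-03 -4.222e-01] deg 76.0
```

View pics/top5.png

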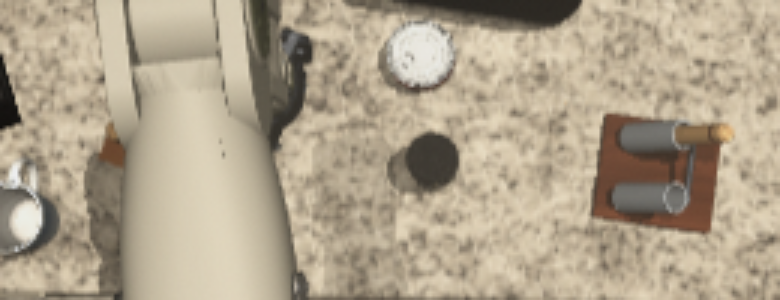

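The jar stands upright at (432,160) and the second pin is in the far tube at (700,133). Going for it.

```bash
python3 -m jog '[-0.015,-0.1,0,0,0,-0.038,0.3,-0.015,-0.2,0,0,0,-0.077,0.3,-0.015,-0.3,0,0,0,-0.115,0.3,-0.015,-0.4,0,0,0,-0.154,0.3,-0.015,-0.5,0,0,0,-0.192,0.3,-0.015,-0.6,0,0,0,-0.23,0.3,-0.015,-0.7,0,0,0,-0.269,0.3,-0.015,-0.8,0,0,0,-0.307,0.3,-0.015,-0.9,0,0,0,-0.345,0.3,-0.015,-1,0,0,0,-0.384,0.3,-0.015,-1,0,0,0,-0.422,0.3,-0.015,-1,0,0,0,-0.422,0.3]' | tail -5
python3 -m jog '[0,-0.2,0,0,0,0,0.3,0,-0.4,0,0,0,0,0.3,0,-0.6,0,0,0,0,0.3,0,-0.8,0,0,0,0,0.3,0,-1,0,0,0,0,0.3,0,-1,0,0,0,0,0.3]'
python3 - <<'E'
from h import *
a=np.array([-.0635,-.527,.8475]);a/=np.linalg.norm(a);Rt=frame(-a,[.12,.993,0])
T=toolpose();p,d=eyes.read_camera("wrist");W=cloud("wrist",d,T=T)
m=(np.abs(W[...,0]-.47)<.06)&(W[...,1]>-.42)&(W[...,1]<-.18)&(W[...,2]>.118)&(W[...,2]<.2)&(d>0)
X=W[m];print(len(X),X.mean(0),X.max(0),X.min(0))
go(Rt,np.array([.4686,-.3169,.1202])+.08*a)
E
```

```text
tcp_pos: [0.4503, -0.0573, 0.3307]
orientation: [-0.001, 0.059, 0.998, 0.002]
wrist_force: [0.3, -0.2, 0.4]
finger_gap: 0.0556
grip_force: 0.0
clock: 21.3
tcp_pos: [0.4506, -0.2624, 0.3295]
orientation: [-0.001, 0.057, 0.998, 0.001]
wrist_force: [0.6, -0.0, 0.2]
finger_gap: 0.0554
grip_force: 0.0
1184 [ 0.46413323 -0.32571273  0.14893981] [ 0.47932591 -0.3010597   0.17028914] [ 0.45364807 -0.35065042  0.11805827]
shift [ 0.066 -0.498 -0.709] turn [ 0.1756 -0.0216 -0.0024] deg 31.9
```

Pin unmoved (same centroid). Tilt and pre-approach.

```bash
python3 -m jog '[0.03,-0.2,0,0.035,-0.004,0,0.3,0.066,-0.4,0,0.07,-0.009,-0.001,0.3,0.066,-0.498,-0.1,0.105,-0.013,-0.0015,0.3,0.066,-0.498,-0.25,0.14,-0.017,-0.002,0.3,0.066,-0.498,-0.4,0.1756,-0.0216,-0.0024,0.3,0.066,-0.498,-0.55,0.1756,-0.0216,-0.0024,0.3,0.066,-0.498,-0.709,0.1756,-0.0216,-0.0024,0.3,0.066,-0.498,-0.709,0.1756,-0.0216,-0.0024,0.3,0.066,-0.498,-0.709,0.1756,-0.0216,-0.0024,0.3,0.066,-0.498,-0.709,0.1756,-0.0216,-0.0024,0.3]'
python3 - <<'E'
from h import *
a=np.array([-.0635,-.527,.8475]);a/=np.linalg.norm(a);Rt=frame(-a,[.12,.993,0])
go(Rt,np.array([.4686,-.3169,.1202]))
E
```

```text
clock: 22.18
tcp_pos: [0.4642, -0.3558, 0.1916]
orientation: [0.017, 0.056, 0.96, 0.275]
wrist_force: [0.5, -0.1, 0.2]
finger_gap: 0.0555
grip_force: 0.0
shift [ 0.022  0.194 -0.357] turn [ 0.0007  0.0008 -0.0007] deg 0.2
```

```bash
python3 -m jog '[0.004,0.04,-0.07,0,0,0,0.3,0.009,0.08,-0.14,0,0,0,0.3,0.013,0.12,-0.21,0,0,0,0.3,0.018,0.16,-0.28,0,0,0,0.3,0.022,0.2,-0.35,0,0,0,0.3,0.022,0.2,-0.352,0,0,0,0.3,0.022,0.2,-0.352,0,0,0,0.3]'
python3 - <<'E'
from h import *
a=np.array([-.0635,-.527,.8475]);a/=np.linalg.norm(a);Rt=frame(-a,[.12,.993,0])
go(Rt,np.array([.4686,-.3169,.1202]))
E
```

```text
clock: 22.77
tcp_pos: [0.4685, -0.3167, 0.1215]
orientation: [0.018, 0.057, 0.96, 0.274]
wrist_force: [-0.9, 0.5, 0.8]
finger_gap: 0.0552
grip_force: 0.0
shift [ 0.    -0.001 -0.006] turn [ 0.0011  0.001  -0.0005] deg 0.3
```

```bash
python3 -m jog '[0,0,0,0,0,0,-1,0,0,0,0,0,0,-1,0,0,0,0,0,0,-1,0,0,0,0,0,0,-1,0,0,0,0,0,0,-1,0,0,0,0,0,0,-1,0,0,0,0,0,0,-1,0,0,0,0,0,0,-1]' 40 | tail -4
python3 -m jog '[-0.005,-0.04,0.064,0,0,0,-1,-0.011,-0.09,0.145,0,0,0,-1,-0.017,-0.14,0.225,0,0,0,-1,-0.023,-0.19,0.306,0,0,0,-1,-0.029,-0.24,0.386,0,0,0,-1,-0.035,-0.29,0.466,0,0,0,-1,-0.038,-0.316,0.509,0,0,0,-1,-0.038,-0.316,0.6,0,0,0,-1,-0.038,-0.316,0.75,0,0,0,-1,-0.038,-0.316,0.8,0,0,0,-1]'
python3 - <<'E'
from h import *
u=np.array([np.cos(np.radians(69.5)),np.sin(np.radians(69.5))])
Rm=frame([0,0,-1],[0,1,0])
go(Rm,[.43,-.22,.33])
E
```

```text
orientation: [0.018, 0.058, 0.96, 0.275]
wrist_force: [-0.0, -0.8, 5.4]
finger_gap: 0.0226
grip_force: 38.9
clock: 24.27
tcp_pos: [0.4598, -0.3806, 0.2826]
orientation: [0.018, 0.058, 0.96, 0.274]
wrist_force: [-0.2, 1.0, 0.2]
finger_gap: 0.0231
grip_force: 39.3
shift [-0.149  0.803  0.237] turn [-0.1768  0.0118  0.0375] deg 32.6
```

```bash
python3 -m jog '[-0.03,0.1,0.1,-0.035,0.002,0.007,-1,-0.06,0.25,0.2,-0.07,0.005,0.014,-1,-0.1,0.4,0.237,-0.105,0.007,0.021,-1,-0.13,0.55,0.237,-0.14,0.009,0.028,-1,-0.149,0.7,0.237,-0.1768,0.0118,0.0375,-1,-0.149,0.803,0.237,-0.1768,0.0118,0.0375,-1,-0.149,0.803,0.237,-0.1768,0.0118,0.0375,-1]' | tail -4
python3 -m jog '[0,0.1,0,0,0,0.0386,-1,0,0.2,0,0,0,0.077,-1,0,0.3,0,0,0,0.116,-1,0,0.4,0,0,0,0.154,-1,0,0.5,0,0,0,0.193,-1,0,0.6,0,0,0,0.231,-1,0,0.7,0,0,0,0.27,-1,0,0.8,0,0,0,0.309,-1,0,0.9,0,0,0,0.347,-1,0,1,0,0,0,0.386,-1,0,1,0,0,0,0.386,-1]' | tail -4
python3 -m jog '[0,0.15,0,0,0,0,-1,0,0.35,0,0,0,0,-1,0,0.55,0,0,0,0,-1,0,0.75,0,0,0,0,-1,0,0.9,0,0,0,0,-1,0,0.9,0,0,0,0,-1,0,0.9,0,0,0,0,-1,0,0.9,0,0,0,0,-1]'
python3 pin.py
```

```text
orientation: [-0.0, -0.003, 1.0, 0.001]
wrist_force: [0.5, 0.1, -0.7]
finger_gap: 0.023
grip_force: 39.6
orientation: [-0.001, -0.572, 0.82, 0.001]
wrist_force: [-1.1, 0.4, -0.3]
finger_gap: 0.023
grip_force: 39.6
clock: 26.43
tcp_pos: [0.4306, 0.1599, 0.3261]
orientation: [-0.002, -0.569, 0.822, 0.0]
wrist_force: [-0.3, -0.4, -1.0]
finger_gap: 0.0227
grip_force: 39.6
1908 slope(tool) [0.0022 0.0042] tip tool [-0.0013  0.0017  0.116 ] zmax 0.1099 rms 0.00024
axis world [-0.0084 -0.0029 -1.    ] tip world [0.429  0.1615 0.2101] tcp [0.4306 0.1599 0.3261]
```

```bash
python3 -m jog '[-0.01,0.15,0,0,0,0,-1,-0.012,0.3,0,0,0,0,-1,-0.012,0.45,0,0,0,0,-1,-0.012,0.572,0,0,0,0,-1,-0.012,0.572,-0.1,0,0,0,-1,-0.012,0.572,-0.25,0,0,0,-1,-0.012,0.572,-0.4,0,0,0,-1,-0.012,0.572,-0.43,0,0,0,-1,-0.012,0.572,-0.43,0,0,0,-1,-0.012,0.572,-0.43,0,0,0,-1]'
python3 pin.py
python3 - <<'E'
from h import *
T=toolpose();p,d=eyes.read_camera("wrist");W=cloud("wrist",d,T=T)
m=(np.abs(W[...,2]-.1)<.006)&(d>0)&(np.abs(W[...,0]-.44)<.1)&(np.abs(W[...,1]-.31)<.1)
X=W[m];print(len(X),cv2.minAreaRect(X[:,:2].astype(np.float32)))
cv2.imwrite("pics/w6.png",p[:,:,::-1])
E
```

```text
clock: 27.32
tcp_pos: [0.4284, 0.2741, 0.2411]
orientation: [-0.002, -0.569, 0.823, 0.0]
wrist_force: [0.6, 0.6, 0.2]
finger_gap: 0.023
grip_force: 39.6
1910 slope(tool) [0.0023 0.0041] tip tool [-0.0013  0.0017  0.116 ] zmax 0.1098 rms 0.00023
axis world [-0.0078 -0.0024 -1.    ] tip world [0.4269 0.2757 0.1251] tcp [0.4284 0.2741 0.2411]
6418 ((0.43250077962875366, 0.291878879070282), (0.11323762685060501, 0.07526208460330963), 69.47755432128906)
```

View pics/w6.png

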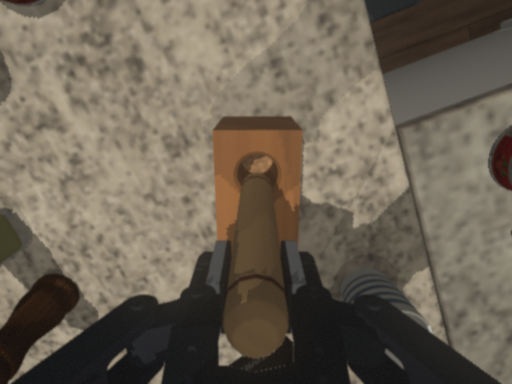

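The tip at (0.4269, 0.2757) is over the near well, with its mouth visible behind the pin at (258,165). Descending with checks.

```bash
python3 -m jog '[0,0,-0.06,0,0,0,-1,0,0,-0.12,0,0,0,-1,0,0,-0.18,0,0,0,-1,0,0,-0.24,0,0,0,-1,0,0,-0.3,0,0,0,-1,0,0,-0.36,0,0,0,-1,0,0,-0.36,0,0,0,-1,0,0,-0.36,0,0,0,-1]' | grep -E 'tcp|wrist'; python3 free.py &&
python3 -m jog '[0,0,-0.01,0,0,0,-1,0,0,-0.02,0,0,0,-1,0,0,-0.02,0,0,0,-1]' | grep -E 'tcp|wrist'; python3 free.py &&
python3 -m jog '[0,0,-0.01,0,0,0,-1,0,0,-0.01,0,0,0,-1,0,0,-0.01,0,0,0,-1]' | grep -E 'tcp|wrist'; python3 free.py &&
python3 -m jog '[0,0,-0.01,0,0,0,-1,0,0,-0.01,0,0,0,-1,0,0,-0.01,0,0,0,-1]' | grep -E 'tcp|wrist'; python3 free.py &&
python3 -m jog '[0,0,-0.01,0,0,0,-1,0,0,-0.01,0,0,0,-1,0,0,-0.01,0,0,0,-1]' | grep -E 'tcp|wrist'; python3 free.py &&
python3 -m jog '[0,0,-0.01,0,0,0,-1,0,0,-0.01,0,0,0,-1,0,0,-0.01,0,0,0,-1]' | grep -E 'tcp|wrist'; python3 free.py &&
python3 -m jog '[0,0,-0.01,0,0,0,-1,0,0,-0.01,0,0,0,-1,0,0,-0.01,0,0,0,-1]' | grep -E 'tcp|wrist'; python3 free.py &&
python3 -m jog '[0,0,-0.01,0,0,0,-1,0,0,-0.01,0,0,0,-1,0,0,-0.01,0,0,0,-1]' | grep -E 'tcp|wrist'
```

```text
tcp_pos: [0.4283, 0.2751, 0.1693]
wrist_force: [0.5, -0.4, -0.3]
tcp_pos: [0.4281, 0.2752, 0.1648]
wrist_force: [-0.7, 0.1, 0.1]
tcp_pos: [0.4276, 0.275, 0.1621]
wrist_force: [-1.1, 0.7, 0.1]
tcp_pos: [0.4276, 0.275, 0.16]
wrist_force: [-0.5, -0.5, -0.2]
tcp_pos: [0.4276, 0.275, 0.158]
wrist_force: [-0.1, -0.0, -0.1]
tcp_pos: [0.4276, 0.275, 0.156]
wrist_force: [-0.4, -0.2, -1.9]
tcp_pos: [0.4279, 0.2751, 0.1544]
wrist_force: [0.0, -0.5, 2.8]
```

```bash
python3 -m jog '[0,0,-0.005,0,0,0,-1,0,0,-0.008,0,0,0,-1,0,0,-0.008,0,0,0,-1]'
```

```text
clock: 29.83
tcp_pos: [0.4279, 0.2752, 0.1529]
orientation: [-0.002, -0.57, 0.822, 0.0]
wrist_force: [-1.0, 0.8, 5.9]
finger_gap: 0.023
grip_force: 40.2
```

```bash
python3 -m jog '[0,0,0,0,0,0,0.4,0,0,0,0,0,0,0.4,0,0,0,0,0,0,0.4,0,0,0,0,0,0,0.4,0,0,0,0,0,0,0.4]'
python3 -m jog '[0,0,0.06,0,0,0,0.4,0,0,0.15,0,0,0,0.4,0,0,0.3,0,0,0,0.4,0,0,0.5,0,0,0,0.4,0,0,0.7,0,0,0,0.4,0,0,0.9,0,0,0,0.4,0,0,0.9,0,0,0,0.4]'
python3 -m jog '[0,-0.2,0,0,0,0,0.4,0,-0.4,0,0,0,0,0.4,0,-0.6,0,0,0,0,0.4,0,-0.8,0,0,0,0,0.4,0,-1,0,0,0,0,0.4,0,-1,0,0,0,0,0.4]'
python3 -m jog '[0,-0.2,0,0,0,0,0.4,0,-0.4,0,0,0,0,0.4,0,-0.6,0,0,0,0,0.4,0,-0.8,0,0,0,0,0.4,0,-1,0,0,0,0,0.4,0,-1,0,0,0,0,0.4]' 
python3 - <<'E'
from h import *
p,d=eyes.read_camera("top");W=cloud("top",d)
m=(np.abs(W[...,0]-.44)<.09)&(np.abs(W[...,1]-.31)<.09)&(W[...,2]>.14)
n,l=cv2.connectedComponents(m.astype(np.uint8))
for i in range(1,n):
    X=W[l==i];print(len(X),X.mean(0).round(3),X[:,2].max().round(3))
cv2.imwrite("pics/top7.png",cv2.resize(p[150:250,60:320],None,fx=3,fy=3)[:,:,::-1])
E
```

```text
clock: 30.25
tcp_pos: [0.4275, 0.275, 0.1522]
orientation: [-0.002, -0.57, 0.822, 0.0]
wrist_force: [0.3, -0.6, -0.9]
finger_gap: 0.0599
grip_force: 0.0
clock: 30.83
tcp_pos: [0.43, 0.2761, 0.3407]
orientation: [0.004, -0.57, 0.822, -0.001]
wrist_force: [0.6, 0.1, 0.6]
finger_gap: 0.0598
grip_force: 0.0
clock: 31.33
tcp_pos: [0.4278, 0.0693, 0.3325]
orientation: [-0.003, -0.566, 0.824, -0.001]
wrist_force: [0.0, 0.0, 0.5]
finger_gap: 0.0603
grip_force: 0.0
clock: 31.83
tcp_pos: [0.4279, -0.1309, 0.3318]
orientation: [-0.003, -0.567, 0.824, -0.001]
wrist_force: [0.8, -0.3, 0.5]
finger_gap: 0.0597
grip_force: 0.0
71 [0.45  0.34  0.186] 0.209
66 [0.425 0.274 0.189] 0.211
```

View pics/top7.png

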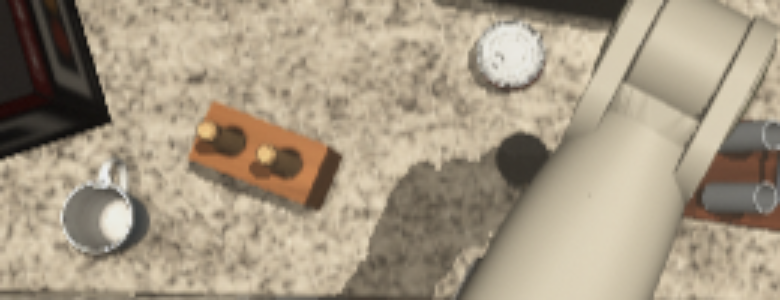

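Both pins stand end-down in the wells, at (207,130) and (266,155), with tops near 0.209 m. The jar is upright at (522,158), the mug and tin are undisturbed, and the arm is clear. Handing in.

```bash
python3 -c "
from workcell import env
print(env.hand_in())"
```

```text
the job is handed in; nothing more can be done
None
```

The job is handed in at about 32 s: the jar stands upright on the worktop, and both pins rest end-down in the wells, each let go after a 4.5–5.9 N touch; I made no contact with the mug, beaker or tin.

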